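# Set the bar in a nougat frame and wedge it tight

## Robot

A 6-joint arm with a two-finger parallel gripper is mounted at the origin on a cart in front of the work surface, level with it; the furniture and walls round the work are solid. World frame = base frame: x ahead of the robot, y to its left, z up, the work surface at z = 0. Lengths are in m, angles in rad, forces in N, time in s.
With the tool pointing down it reaches from about 0.3 to 0.75 m from the base axis. Payload 8.5 kg.
Tool frame: the origin (TCP) lies midway between the tips of the shut fingers; the grasp point (between the pads) lies 19 mm behind it; z points along the fingers, y is the line along which they close (so a half turn about z gives the same grasp; the last joint's range is limited). The gripper opens to 85 mm and grips with 20 to 120 N. Pads are 22 mm wide; open, the fingers measure 114 mm over their backs; the gripper's body (76 mm by 85 mm) begins 54 mm behind the grasp point. The pads swing forward as they close: fully open they stand 13 mm farther back than shut.
Start: joints at [-1.388, 0.381, 1.297, -0, 1.464, -0.215], TCP at [0.213, -0.507, 0.231] pointing down, gripper open.
Joint ranges: [-3.11, 3.11], [-0.89, 2.33], [0.22, 2.48], [-1.42, 4.56], [0.17, 2.85], [-2.88, 2.88]. Speed limits (rad/s): [2.39, 2.39, 3.14, 3.14, 3.14, 3.14].

## Interface

Orientations are given as a unit quaternion [w, x, y, z].
In Python, from rig import state, get_image, camera_params, close_job gives the robot as it stands.
- The arm moves only by the tool play_rows, never from a script. Its argument "deltas" is one flat list of numbers, 4 for each row, row after row: the shift along the tool's x, y, z in units of 25 mm (1.0 is 25 mm), then the turn about the tool's z in units of 6 degrees (1.0 is 6 degrees). In form: [tx, ty, tz, spin, tx, ty, tz, spin, ...]. A call has 1 to 12 rows; each row is the pose to reach, as a shift and turn from the pose commanded when the call began, along the tool's axes at that moment; what a row does not reach only later rows make up. A row lasts 1/12 s, in which the tool goes at most 41.7 mm and 7.16 degrees, less where a joint would pass 70% of its speed; a pose out of reach is approached as far as the arm can. A call with a gripper value outside its range is refused whole. "claw" is the finger opening in mm, from 0 to 85.4, set as the call begins (left out, the last holds). The fingers move at their own pace and stop on an object; "squeeze" is the grip in N (left out, the last holds). Time passes only in rows, so rows that repeat a pose let the fingers close. It gives the time, the measured TCP pose, the force, the opening and the grip force at its end, in the units of the state.
- state(): the state, without advancing time (a new reading comes with each control period).
- get_image(name): name is "side" or "top"; returns the picture (384x512x3 uint8, red, green, blue); there is no depth.
- camera_params(name): a dict with "fx", "fy", "cx", "cy" (pixels), "k1" (the pictures are not rectified: a ray, as slopes to the right and down, at radius r is drawn at 1 + k1 r^2 times it, then the intrinsics apply), "view" (4x4, takes a point from world to camera coordinates). Camera axes: x right, y up, looking along -z (the intrinsics and any distortion apply to the point x, -y, -z); pixel columns grow to the right and rows downward; lengths in m; the calibration is good to about 2 mm. A picture is of the moment at which its call begins. camera_params takes no time and is no camera call.
- close_job(): hands the job in; it is judged then, once.
The state is a dict: "clock": time; "qpos": joint angles; "joint_vel": joint speeds; "joint_torque": joint torques, N m; "tcp_pos": TCP position; "ee_rot": TCP orientation; "wrist_force": force on the tool from outside, world axes, zero at the start; "ft_torque": the same for the moment, N m; "finger_gap": finger opening in m; "grasp_force": force on a finger pad.
Only numpy, scipy, OpenCV 4.12 (cv2) and the standard library are available. Lean on these libraries where they do the work, as an engineer would, in place of code of your own. Each camera call takes 0.05 s, during which the arm holds its last target. There are 200 camera calls.

## Task

Set up the nougat frame for a small batch. Lay the loose steel bar flat in the frame, between the two steel stops and the rubber-sleeved post, and slide it up gently until it touches both stops at once; only then put the wooden wedge in between the bar and the post, thin end pointing away from the open front, and push it in until it grips, so that it alone keeps the bar pressed against both stops after you let go. The stops are slim and bend easily: feel your way and do not ram them, and leave the other things on the worktop where they are.

Things in the scene. Friction and masses are not known exactly. Their poses are not given: they have to be found in the camera images.
- nougat_frame: Fixed beech board, x -120..120, y -72..135 mm; origin under it on the worktop; x from its front to its far rail, y to its closed left end. Upper face at z 16; rails to z 36: far rail (inner face x 106, full width), left rail (y 121), near rail (x -106) only from y -24 leftwards: front open right of it. The bar lies along x on the stops' right (-y); the wedge goes in along +x, right of the bar.
- stop_near: Fixed upright steel pin, 12 mm in diameter, 26 mm tall, on the board's upper face at frame x -78, y 0 mm (set up to 2.5 mm either way in y, separately from the other stop). Slim: it would bend under more than 15 N. Origin: centre of its foot. The bar is to touch its right-hand (-y) side.
- stop_far: Fixed upright steel stop pin like stop_near, at frame x +78 mm and y about 0 (up to 2.5 mm either way). Origin: centre of its foot.
- wedge_post: Round wooden post in a black rubber sleeve (gives under a millimetre), 20 mm in diameter, 26 mm tall, fixed on the board's upper face at frame x +25, y -50 mm. Origin: centre of its foot. With the bar against both stops the gap between bar and post is 17 to 23 mm.
- bar: Loose straight steel bar, 200 mm long (its x), 14 mm wide (its y), 20 mm tall, about 0.4 kg; sliding it on the board takes 2 to 3.5 N. Origin: centre of its underside; z up. It starts on the worktop right of the frame, roughly along the frame's x; bar and wedge may have changed places. (A door post stands right of the robot, 0.45 m from its axis: fold the arm when swinging past it.)
- wedge: Loose wooden wedge, 100 mm long, 20 tall, 0.12 kg, 27 thick at its x -50, 13 at x +50 (thin end). Flat face at y +13.5 (goes to the bar); the sloping one runs from y -13.5 to +0.5. Thumb grip on top: 32 in x, 14 in y, centred at x 0, y +3, z 20 to 52. A firm push (13 N) on the thick end seats it. Origin: underside, half way along. Starts on the worktop right of the frame, thin end pointing away.
- honey_jar: Bystander: jar of honey with a screw lid, 56 mm across, 75 mm tall, left of the frame. Leave it alone.
- salt_shaker: Bystander: glass salt shaker, 44 mm across, 90 mm tall, behind the bar and wedge. Leave it alone.
- mustard_tin: Bystander: tin, 58 mm across, 72 mm tall, behind the bar and wedge at the right, beside the 100 mm high upstand that closes the worktop's right end. Leave it alone.

How it is judged:
On the way, in this order (a step that is already met when the one before it is completed fails the run):
1. The bar lies flat in the frame and is pressed against both stops at once, before the wedge touches it (z of bar in the frame of nougat_frame between 0.013 and 0.019 m and angle between bar's own z axis and vertical below 0.06 rad and contact force between bar and stop_near above 0.5 N and contact force between bar and stop_far above 0.5 N and contact force between wedge and bar below 0.05 N), for 0.2 s.
2. The wedge stands in the frame and grips between bar and post (contact force between wedge and bar above 2 N and contact force between wedge and wedge_post above 2 N), for 0.2 s.
At the end, for the whole second after the job is handed in: Robot clear: the bar lies flat on the board (within 3 mm, 0.06 rad) and still presses on each stop with over 0.7 N; the wedge lies flat (within 4 mm, 0.06 rad) between bar and post and presses on each with over 2 N; both at rest (all of step 2 and z of bar in the frame of nougat_frame between 0.013 and 0.019 m and angle between each of bar, wedge's own z axis and vertical below 0.06 rad and contact force between bar and stop_near above 0.7 N and contact force between bar and stop_far above 0.7 N and z of wedge in the frame of nougat_frame between 0.012 and 0.02 m and linear speed of each of bar, wedge below 0.01 m/s); the robot touches nothing.
It fails at once if The bar is forced against a stop with more than 15 N (contact force between bar and stop_near above 15 N or contact force between bar and stop_far above 15 N).
It fails at once if A finger presses on a stop with more than 15 N (contact force between the fingers and stop_near above 15 N or contact force between the fingers and stop_far above 15 N).
It fails at once if One of the other things on the worktop is moved more than 20 mm (distance of any of honey_jar, salt_shaker, mustard_tin from where it was at the start of the episode above 0.02 m).
It also fails if it takes over 72 s, if anything falls off the work surface, if the arm or the gripper's body presses on something with over 40 N, if the wrist force passes 120 N, or if a joint passes its speed limit or range.

## Working session

There is one attempt and no reset: what is moved stays moved. The work goes in short steps, Python scripts to look and compute and a tool call to move; the robot and the scene stay as the last step left them, time stands still between calls to the robot, and variables do not carry over. Pictures are saved under pics/ and viewed, at most 10 in all, crops included, and the job is handed in when it is done.

Besides the shell and the picture viewer there is one more tool, called after "Call:" as a command line: name --argument value ..., lists and objects as JSON in quotes. play_rows: Moves the arm, as the interface text tells. Its arguments: {"type":"object","properties":{"deltas":{"type":"array"},"claw":{"type":"number"},"squeeze":{"type":"number"}},"required":["deltas"]}

```bash
mkdir -p pics; ls
python3 - <<'E'
from rig import *
import cv2,numpy as np
print(state())
for n in("top","side"):
    p=camera_params(n);print(n,{k:(np.round(v,4).tolist() if k=="view" else v) for k,v in p.items()})
    cv2.imwrite(f"pics/{n}0.png",cv2.cvtColor(np.array(get_image(n)),cv2.COLOR_RGB2BGR))
E
```

```text
pics
{'clock': 0.0, 'qpos': array([-1.38826452e+00,  3.81155259e-01,  1.29823633e+00,  2.81333646e-05,
        1.46359993e+00, -2.15313802e-01]), 'joint_vel': array([ 0.00098492, -0.00026997, -0.00076004,  0.00176724,  0.00068965,
        0.00051125]), 'joint_torque': array([-1.46561329e-04, -4.48462701e+01, -2.31274474e+01, -2.21405421e-04,
        4.78870046e-03, -4.63560838e-06]), 'tcp_pos': array([ 0.21303263, -0.50675643,  0.2307419 ]), 'ee_rot': array([-6.99108826e-04,  9.80280074e-01,  1.97611959e-01,  2.54468797e-05]), 'wrist_force': array([-0.30200991,  0.74482797, -0.32599165]), 'ft_torque': array([0.03752836, 0.01006821, 0.03753688]), 'grasp_force': 0.0, 'finger_gap': 0.08515374068962393}
top {'fx': 363.02916233329125, 'fy': 363.02916233329125, 'cx': 254.74128235014922, 'cy': 182.43794241030952, 'k1': 0.038056756340208435, 'view': [[-0.0301, -0.9993, 0.0223, 0.2978], [0.9914, -0.027, 0.1277, -0.5182], [-0.127, 0.0259, 0.9916, -0.8395], [0.0, 0.0, 0.0, 1.0]]}
side {'fx': 465.90793637512496, 'fy': 465.90793637512496, 'cx': 265.03250448831324, 'cy': 197.02141806183576, 'k1': 0.0032442065125085555, 'view': [[-0.241, -0.9703, 0.0181, 0.3958], [0.57, -0.1265, 0.8119, -0.2766], [-0.7855, 0.206, 0.5836, -0.9106], [0.0, 0.0, 0.0, 1.0]]}
```

View pics/top0.png

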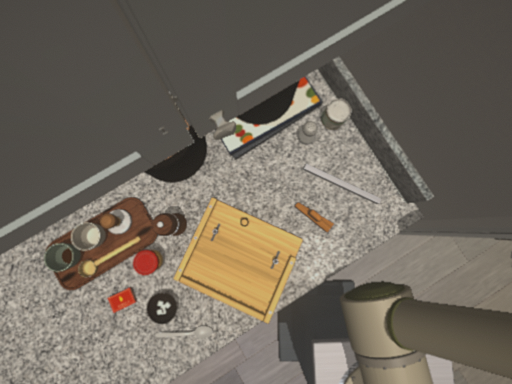

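View pics/side0.png

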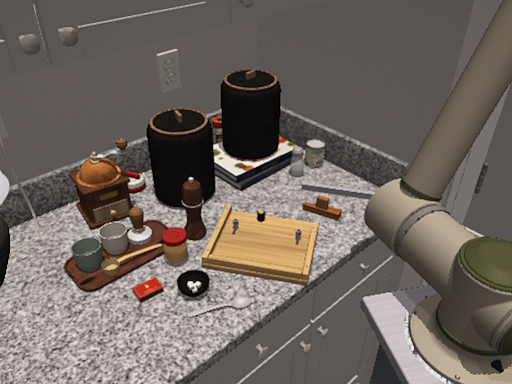

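The top view shows the frame with corners near (212,198), (303,240), (268,322) and (176,277). The stops are at about (275,260) near and (215,232) far, the post at (244,222), the wedge at (314,216), and the bar runs (305,167)–(380,202). The side view shows the same layout, with the post at (262,215).

Run:
```python
import cv2,numpy as np
t=cv2.imread("pics/top0.png");s=cv2.imread("pics/side0.png")
a=cv2.resize(t[155:330,170:390],None,fx=3.4,fy=3.4,interpolation=cv2.INTER_CUBIC)
cv2.imwrite("pics/ct.png",a)
b=cv2.resize(s[170:285,195:385],None,fx=4.2,fy=4.2,interpolation=cv2.INTER_CUBIC)
cv2.imwrite("pics/cs.png",b);print(a.shape,b.shape)
```

```text
(595, 748, 3) (483, 798, 3)
```

View pics/ct.png

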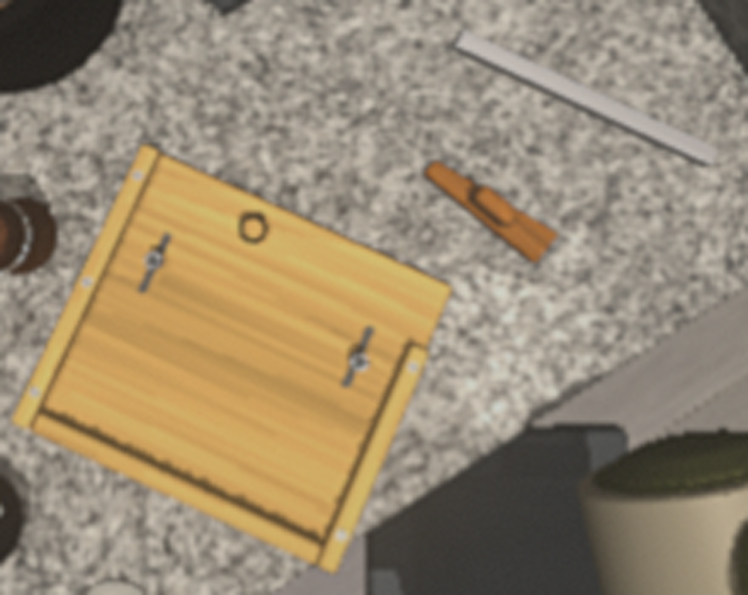

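View pics/cs.png

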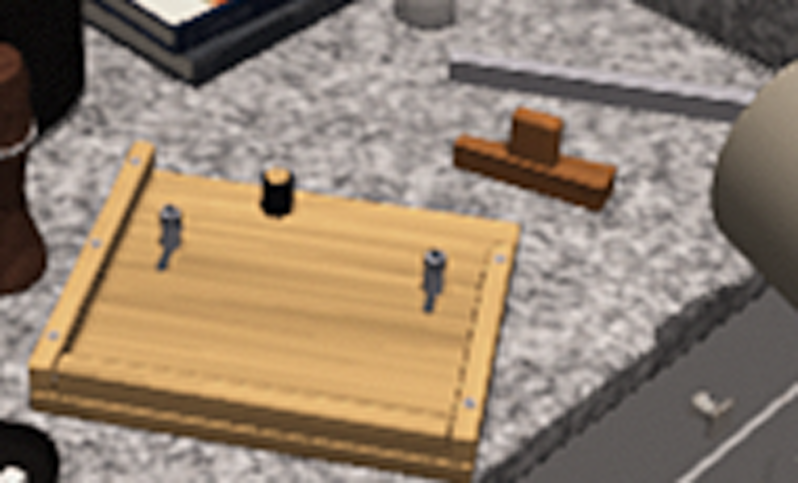

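The crops give these full-image pixels:
- Top view: far stop head (215.6,230.9), near stop head (275.9,261.2), post (244.4,221.8), wedge grip (315,216). The bar's top face runs (305,165)–(380,202).
- Side view: heads at (235.5,220) and (298,231), post top (261,211), grip top (323,198.6).

The wedge's thin end points up-left, along the frame's +x.

```bash
cat > h.py <<'E'
import cv2,numpy as np
from rig import *
P={n:camera_params(n) for n in("top","side")}
def ray(n,uv):
    p=P[n];V=np.array(p["view"]);d=np.array([(uv[0]-p["cx"])/p["fx"],(uv[1]-p["cy"])/p["fy"]])
    s=d.copy()
    for _ in range(20): s=d/(1+p["k1"]*(s@s))
    R=V[:3,:3];o=-R.T@V[:3,3];w=R.T@np.array([s[0],-s[1],-1]);return o,w
def onz(n,uv,z):
    o,w=ray(n,uv);return (o+w*(z-o[2])/w[2])[:2]
def tri(a,b):
    o1,w1=ray("top",a);o2,w2=ray("side",b)
    t=np.linalg.lstsq(np.c_[w1,-w2],o2-o1,rcond=None)[0]
    p,q=o1+t[0]*w1,o2+t[1]*w2;return (p+q)/2,np.linalg.norm(p-q)
def fitframe(px,loc,z):
    W=np.array([onz("top",u,h) for u,h in zip(px,z)]);L=np.array(loc)
    wc,lc=W.mean(0),L.mean(0);A=(L-lc).T@(W-wc)
    th=np.arctan2(A[0,1]-A[1,0],A[0,0]+A[1,1]);R=np.array([[np.cos(th),-np.sin(th)],[np.sin(th),np.cos(th)]])
    t=wc-R@lc;return th,t,W-(L@R.T+t)
def toframe(th,t,p):
    R=np.array([[np.cos(th),-np.sin(th)],[np.sin(th),np.cos(th)]]);return R.T@(np.asarray(p)[:2]-t)
E
python3 - <<'E'
from h import *
np.set_printoptions(precision=4,suppress=True)
img=cv2.imread("pics/top0.png");side=cv2.imread("pics/side0.png")
def big(m,box):
    k=np.zeros_like(m);x0,y0,x1,y1=box;k[y0:y1,x0:x1]=m[y0:y1,x0:x1]
    c,_=cv2.findContours(k,cv2.RETR_EXTERNAL,cv2.CHAIN_APPROX_NONE);return max(c,key=cv2.contourArea)
hsv=cv2.cvtColor(img,cv2.COLOR_BGR2HSV)
f=big(cv2.inRange(hsv,(10,70,60),(30,255,255)),(165,185,310,330))
ap=cv2.approxPolyDP(f,3,True)[:,0];print("frame",ap.tolist())
w=big(cv2.inRange(hsv,(3,120,50),(18,255,255)),(285,190,345,240))
print("wedge",cv2.contourArea(w),cv2.approxPolyDP(w,1.5,True)[:,0].tolist())
blur=cv2.GaussianBlur(img,(3,3),0).astype(int)
print("barpx",img[183:187,340].tolist(),"granite",img[150,320:330].tolist())
hs=cv2.cvtColor(side,cv2.COLOR_BGR2HSV)
# pixel crops
print("post",tri((244.4,221.8),(261,211.2)))
print("far",tri((215.6,230.9),(235.5,220)))
print("near",tri((275.9,261.2),(298.1,231)))
print("grip",tri((315,215),(323.1,198.6)))
print("barL",tri((305.5,165),(302.6,185.3)))
C=lambda x,y:(170+x/3.4,155+y/3.4)
px=[C(147,145),C(15,418),C(333,573),C(426,347),C(450,288)]
loc=np.array([(120,-72),(120,135),(-120,135),(-120,-24),(-120,-72)])/1e3
th,t,r=fitframe(px,loc,[.036,.036,.036,.036,.016]);print("frame",np.degrees(th),t,"res mm",r*1e3)
for n,uv,z in(("far",(215.6,230.9),.042),("near",(275.9,261.2),.042),("post",(244.4,221.8),.042)):
    p=onz("top",uv,z);print(n,p,toframe(th,t,p)*1e3)
E
```

```text
frame [[212, 197], [173, 278], [268, 323], [302, 239]]
wedge 291.5 [[295, 205], [326, 231], [332, 225], [332, 223], [313, 210], [310, 211], [299, 203]]
barpx [[179, 184, 191], [174, 179, 184], [139, 142, 147], [90, 95, 99]] granite [[155, 167, 173], [150, 161, 167], [145, 157, 163], [143, 154, 160], [142, 153, 159], [139, 149, 155], [133, 142, 147], [139, 148, 154], [154, 166, 172], [146, 157, 163]]
post (array([0.4335, 0.3106, 0.0412]), np.float64(0.0014175811345678983))
far (array([0.4147, 0.3785, 0.0395]), np.float64(0.002527606215255605))
near (array([0.3416, 0.2413, 0.0392]), np.float64(0.0030580863458061647))
grip (array([0.444 , 0.1447, 0.0465]), np.float64(0.0012490042487008526))
barL (array([0.5699, 0.1557, 0.0059]), np.float64(0.0016512413970766456))
frame 63.57403942294194 [0.3778 0.3093] res mm [[-3.4344 -2.8359]
 [ 1.0317 -4.235 ]
 [ 0.9183  0.9221]
 [ 2.9949  3.0625]
 [-1.5105  3.0863]]
far [0.4144 0.377 ] [76.9634 -2.6678]
near [0.3414 0.24  ] [-78.2357   1.7527]
post [0.4333 0.3099] [ 25.2813 -49.4511]
```

Run:
```python
from h import *
np.set_printoptions(precision=4,suppress=True)
for n,box in(("top",(290,150,395,215)),("side",(290,170,400,215))):
    img=cv2.imread(f"pics/{n}0.png");x0,y0,x1,y1=box
    g=cv2.resize(cv2.cvtColor(img[y0:y1,x0:x1],cv2.COLOR_BGR2GRAY),None,fx=4,fy=4,interpolation=cv2.INTER_CUBIC)
    L=cv2.createLineSegmentDetector(0).detect(g)[0][:,0]
    for l in L:
        if np.hypot(l[0]-l[2],l[1]-l[3])>60:
            q=(l.reshape(2,2)+.5)/4-.5+[x0,y0];print(n,q.round(1).tolist(),[onz(n,u,.02).round(4).tolist() for u in q])
img=cv2.imread("pics/top0.png");s=cv2.imread("pics/side0.png")
a=cv2.resize(img[155:240,285:385],None,fx=5,fy=5,interpolation=cv2.INTER_CUBIC)
b=cv2.resize(s[175:225,295:395],None,fx=5,fy=5,interpolation=cv2.INTER_CUBIC)[:170]
cv2.imwrite("pics/c2.png",np.vstack([a,b]));print("cam",ray("top",(0,0))[0],ray("side",(0,0))[0])
```

```text
top [[304.0, 168.1], [378.4, 202.9]] [[0.5597, 0.1612], [0.4699, -0.0142]]
top [[331.4, 183.1], [300.9, 168.8]] [[0.521, 0.0964], [0.5582, 0.169]]
top [[367.5, 200.1], [349.9, 191.8]] [[0.4774, 0.0116], [0.4985, 0.0528]]
side [[318.1, 214.0], [302.2, 209.5]] [[0.4171, 0.1647], [0.4444, 0.1988]]
side [[301.0, 183.7], [373.3, 194.2]] [[0.5588, 0.1656], [0.4678, -0.0116]]
side [[367.9, 182.0], [344.1, 169.3]] [[0.5266, -0.0222], [0.604, 0.0186]]
side [[344.0, 195.6], [301.4, 189.1]] [[0.4791, 0.0689], [0.5336, 0.1727]]
side [[303.1, 203.8], [318.0, 208.7]] [[0.4674, 0.1888], [0.4387, 0.1575]]
side [[321.7, 210.1], [337.6, 214.0]] [[0.4307, 0.15], [0.4063, 0.1157]]
cam [0.4161 0.3053 0.8919] [-0.4622  0.5366  0.7488]
```

View pics/c2.png

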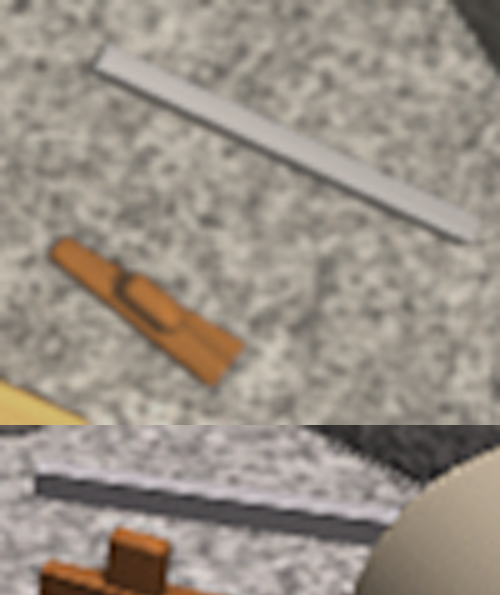

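The bar's top lower edge in the top view runs (304,168)–(378,203), and the side view agrees at z≈0.018. The flat side of the wedge faces lower-left, towards the frame, and its grip centre is near (316,215). Next I look at the door post region.

Run:
```python
from h import *
np.set_printoptions(precision=4,suppress=True)
img=cv2.imread("pics/top0.png");s=cv2.imread("pics/side0.png")
a=cv2.convertScaleAbs(cv2.resize(img[50:384,310:512],None,fx=1.75,fy=1.75,interpolation=cv2.INTER_CUBIC),alpha=1.6)
b=cv2.convertScaleAbs(cv2.resize(s[50:384,290:512],None,fx=1.75,fy=1.75,interpolation=cv2.INTER_CUBIC),alpha=1.6)
cv2.imwrite("pics/c3.png",np.hstack([a,b]))
C=lambda x,y:(285+x/5,155+y/5)
c=[onz("top",C(*u),.02) for u in((107,47),(96,64),(480,222),(466,243))]
L=(c[0]+c[1])/2;R=(c[2]+c[3])/2;print("bar",L,R,(L+R)/2,np.linalg.norm(L-R),np.linalg.norm(c[0]-c[1]),np.degrees(np.arctan2(*(L-R)[::-1])))
g=[onz("top",C(*u),.052) for u in((143,271),(127,288),(186,318),(168,333))];print("grip",np.array(g),np.mean(g,0),[np.degrees(np.arctan2(*(g[i]-g[i+2])[::-1])) for i in(0,1)])
w=[onz("top",C(*u),.02) for u in((70,238),(52,253),(244,347),(215,385))];print("wedge",np.array(w),[np.degrees(np.arctan2(*(w[i]-w[i+2])[::-1])) for i in(0,1)],np.linalg.norm(w[1]-w[3]),np.linalg.norm(w[2]-w[3]),np.mean(w,0))
```

```text
bar [0.5646 0.1579] [ 0.4732 -0.0174] [0.5189 0.0702] 0.19767381492977093 0.010088240425198599 62.45383364980377
grip [[0.4574 0.1489]
 [0.4498 0.1567]
 [0.4352 0.1301]
 [0.4286 0.1388]] [0.4428 0.1436] [np.float64(40.200260861243535), np.float64(40.14910664976732)]
wedge [[0.4759 0.1774]
 [0.4689 0.1864]
 [0.4214 0.0964]
 [0.4038 0.1114]] [np.float64(56.058847882971826), np.float64(49.057000725735215)] 0.09930190221633356 0.023070127367639727 [0.4425 0.1429]
```

View pics/c3.png

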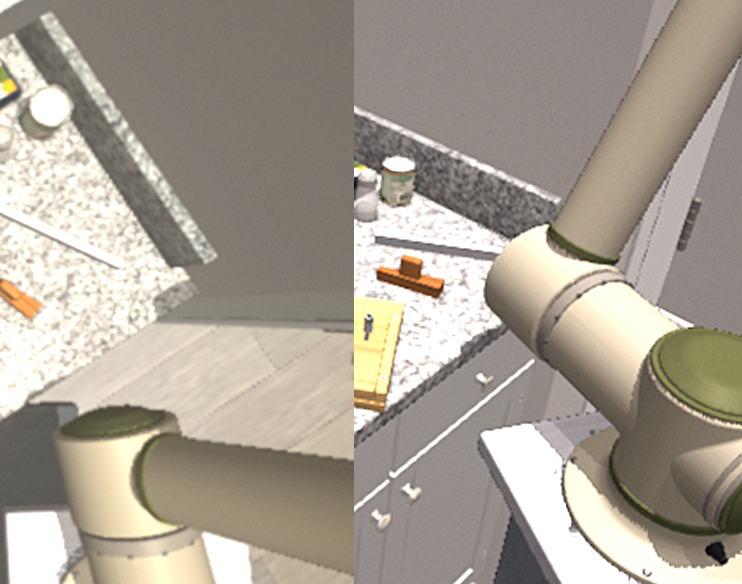

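The right-hand crop shows the wall ending in a door frame between the start pose and the worktop. So I fold to a radius of about 0.31 m first.

Call:
play_rows --deltas '[0,-1.2,0,0,0,-2.4,0,0,0,-3.6,0,0,0,-4.8,0,0,0,-6,0,0,0,-7.2,0,0,0,-8.4,0,0,0,-9.2,0,0,0,-9.4,0,0,0,-9.4,0,0]' --claw 50

```text
clock: 0.93
tcp_pos: [0.1218, -0.2898, 0.2315]
ee_rot: [0.0, 0.98, 0.197, -0.0]
wrist_force: [-0.6, -0.7, 1.1]
finger_gap: 0.0496
grasp_force: 0.0
```

Call:
play_rows --deltas '[1.31,-0.07,0,-0.5,2.61,-0.27,0,-1.0,3.88,-0.61,0,-1.6,5.11,-1.09,0,-2.2,6.28,-1.68,0,-2.7,7.38,-2.4,0,-3.3,8.4,-3.23,0,-3.8,9.33,-4.16,0,-4.4,10.16,-5.18,0,-4.9,10.88,-6.28,0,-5.5,11.47,-7.45,0,-6.1,11.95,-8.68,0,-6.6]'

```text
clock: 1.93
tcp_pos: [0.3149, 0.0268, 0.2313]
ee_rot: [0.0, 0.855, 0.519, 0.0]
wrist_force: [0.9, 0.2, 0.2]
finger_gap: 0.0501
grasp_force: 0.0
```

```bash
cat > go.py <<'E'
# usage: go.py x y z yawdeg(tool x) -> tool deltas in units from current pose
import sys
from h import *
def yaw():
    q=state()["ee_rot"];return 2*np.degrees(np.arctan2(q[2],q[1]))
def rel(x,y,z,a):
    s=state();p=s["tcp_pos"];c=np.radians(yaw());d=np.array([x,y])-p[:2]
    tx=d@[np.cos(c),np.sin(c)];ty=d@[np.sin(c),-np.cos(c)]
    return np.round([tx/.025,ty/.025,(p[2]-z)/.025,-(a-yaw())/6],3)
if __name__=="__main__":
    s=state();print(s["clock"],s["tcp_pos"].round(4),"yaw",round(yaw(),2),"q",s["qpos"].round(2),"F",np.round(s["wrist_force"],1),s["finger_gap"])
    v=list(map(float,sys.argv[1:]))
    for i in range(0,len(v),4):print(rel(*v[i:i+4]).tolist())
E
python3 go.py .5143 .0613 .1 62.5 .5143 .0613 .004 62.5
```

```text
1.9333 [0.3149 0.0268 0.2313] yaw 62.58 q [-0.3  -0.05  1.84  0.    1.35  0.18] F [0.9 0.2 0.2] 0.050096046369269065
[4.899, 6.446, 5.254, 0.013]
[4.899, 6.446, 9.094, 0.013]
```

Call:
play_rows --deltas '[0.8,1.1,0.5,0,1.6,2.15,1.2,0,2.45,3.2,2,0,3.3,4.3,3,0,4.1,5.4,4,0,4.9,6.45,5.2,0,4.9,6.45,6.2,0,4.9,6.45,7.0,0,4.9,6.45,7.6,0,4.9,6.45,8,0,4.9,6.45,8,0,4.9,6.45,8,0]'

```text
clock: 2.93
tcp_pos: [0.5136, 0.0593, 0.0311]
ee_rot: [-0.0, 0.855, 0.518, -0.0]
wrist_force: [-0.2, -0.1, 0.9]
finger_gap: 0.0498
grasp_force: 0.0
```

```bash
python3 - <<'E'
from h import *
t=cv2.cvtColor(np.array(get_image("top")),cv2.COLOR_RGB2BGR);s=cv2.cvtColor(np.array(get_image("side")),cv2.COLOR_RGB2BGR)
a=cv2.resize(t[130:240,270:400],None,fx=3,fy=3);b=cv2.resize(s[130:240,270:400],None,fx=3,fy=3)
cv2.imwrite("pics/c4.png",np.hstack([a,b]))
E
python3 go.py .5143 .0613 .004 62.5
```

```text
3.0333 [0.5139 0.0592 0.0322] yaw 62.39 q [-0.11  0.56  1.66  0.    0.92  0.37] F [-0.2  0.1 -0.2] 0.049990305384258464
[0.082, -0.023, 1.127, -0.018]
```

View pics/c4.png

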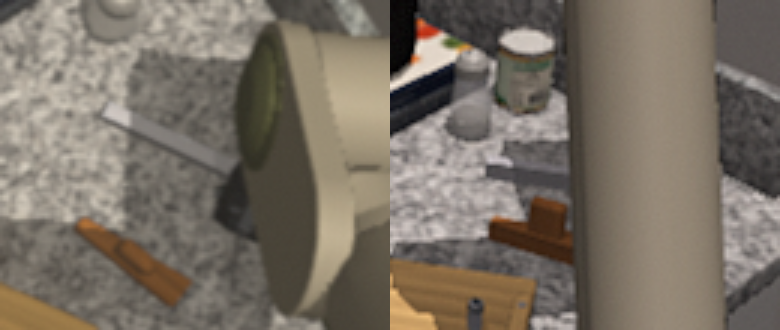

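The gripper sits over the bar; the bar's left end shows at (105,112) in the crop and nothing has moved. I descend and grip.

Call:
play_rows --deltas '[0.08,0,0.4,0,0.08,0,0.8,0,0.08,0,1.08,0,0.08,0,1.08,0]'

```text
clock: 3.37
tcp_pos: [0.5131, 0.0611, 0.0027]
ee_rot: [-0.001, 0.855, 0.518, -0.001]
wrist_force: [-0.6, -0.4, -0.3]
finger_gap: 0.0501
grasp_force: 0.0
```

Call:
play_rows --deltas '[0,0,0,0,0,0,0,0,0,0,0,0,0,0,0,0,0,0,0,0,0,0,0,0]' --claw 4 --squeeze 60

```text
clock: 3.87
tcp_pos: [0.5143, 0.0609, 0.0048]
ee_rot: [0.0, 0.855, 0.518, 0.0]
wrist_force: [-0.5, 0.1, 5.1]
finger_gap: 0.0125
grasp_force: 60.0
```

Call:
play_rows --deltas '[0,0,0,0,0,0,0,0,0,0,0,0,0,0,0,0,0,0,0,0,0,0,0,0]'

```text
clock: 4.37
tcp_pos: [0.5143, 0.0609, 0.0048]
ee_rot: [0.0, 0.855, 0.518, 0.0]
wrist_force: [-0.4, -0.4, 5.9]
finger_gap: 0.0122
grasp_force: 60.1
```

Call:
play_rows --deltas '[0,0,-0.3,0,0,0,-0.8,0,0,0,-1.4,0,0,0,-2,0,0,0,-2.7,0,0,0,-3.4,0,0,0,-3.8,0,0,0,-3.8,0,0,0,-3.8,0]'

```text
clock: 5.12
tcp_pos: [0.5136, 0.0611, 0.0992]
ee_rot: [-0.0, 0.855, 0.518, -0.0]
wrist_force: [-0.1, -1.0, -4.5]
finger_gap: 0.0122
grasp_force: 58.9
```

```bash
python3 go.py .3891 .2912 .1 62.0 .3891 .2912 .024 62.0
```

```text
5.1167 [0.5136 0.0611 0.0992] yaw 62.4 q [-0.11  0.46  1.59 -0.    1.09  0.37] F [-0.1 -1.  -4.5] 0.012237253817344746
[5.85, -8.679, -0.03, 0.066]
[5.85, -8.679, 3.01, 0.066]
```

Call:
play_rows --deltas '[0.3,-0.4,0,0,0.8,-1.2,0,0,1.4,-2.1,0,0,2.1,-3.1,0,0,2.8,-4.2,0,0,3.5,-5.2,0,0,4.2,-6.2,0,0,4.8,-7.1,0,0.05,5.4,-8.0,0,0.05,5.7,-8.5,0,0.05,5.85,-8.68,0,0.05,5.85,-8.68,0,0.05]'

```text
clock: 6.12
tcp_pos: [0.3882, 0.292, 0.0986]
ee_rot: [-0.0, 0.856, 0.517, -0.001]
wrist_force: [-0.1, 0.5, -3.5]
finger_gap: 0.0124
grasp_force: 59.0
```

Call:
play_rows --deltas '[0,0,0.4,0,0,0,1.0,0,0,0,1.5,0,0,0,1.7,0,0,0,1.7,0,0,0,1.7,0]'

```text
clock: 6.62
tcp_pos: [0.3899, 0.2907, 0.0569]
ee_rot: [0.0, 0.857, 0.515, -0.0]
wrist_force: [0.3, 0.2, -2.4]
finger_gap: 0.0125
grasp_force: 58.9
```

```bash
python3 - <<'E'
from h import *
t=cv2.cvtColor(np.array(get_image("top")),cv2.COLOR_RGB2BGR);s=cv2.cvtColor(np.array(get_image("side")),cv2.COLOR_RGB2BGR)
cv2.imwrite("pics/t5.png",t);cv2.imwrite("pics/s5.png",s)
a=cv2.resize(t[180:330,170:310],None,fx=2.8,fy=2.8,interpolation=cv2.INTER_CUBIC);b=cv2.resize(s[190:290,195:335],None,fx=2.8,fy=2.8,interpolation=cv2.INTER_CUBIC)
b=cv2.copyMakeBorder(b,0,a.shape[0]-b.shape[0],0,0,cv2.BORDER_CONSTANT)
cv2.imwrite("pics/c5.png",np.hstack([a,b]))
E
python3 go.py .3891 .2912 .024 62.0
```

```text
6.7167 [0.39   0.2911 0.0574] yaw 62.07 q [ 0.4   0.48  1.72 -0.    0.94  0.88] F [-0.3 -0.4 -4.3] 0.012215319845634062
[-0.011, -0.033, 1.336, 0.012]
```

View pics/c5.png

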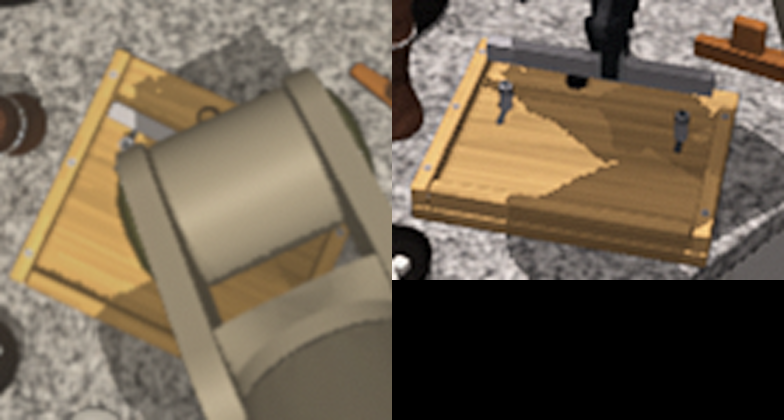

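The bar hangs level above the board, with its left end at about (211,219) in top. In side the ends are at about (229,204) and (310,216). I check where the ends sit against the rails.

Run:
```python
from h import *
np.set_printoptions(precision=1,suppress=True)
th,t=np.radians(63.0),np.array([.3779,.3085])
S=lambda x,y:(195+(x-392)/2.8,190+y/2.8)
z=.0726
for n,uv in(("top",(212.1,216.8)),("top",(209.3,222.1)),("side",S(487,40)),("side",S(714,72))):
    p=onz(n,uv,z);print(n,p*1e3,toframe(th,t,p)*1e3)
# side-view check of the rails at z36 : far rail inner near bar and near rail end
for n,uv,zz in(("side",S(487,40),.036),("side",S(738,95),.036),("side",S(509,84),.042),("side",S(682,116),.042)):
    print(n,toframe(th,t,onz(n,uv,zz))*1e3)
print(toframe(th,t,[.39,.2911])*1e3)
```

```text
top [446.  381.8] [ 96.2 -27.4]
top [434.4 388.2] [ 96.7 -14.1]
side [437.7 390.9] [100.6 -15.9]
side [351.6 212.4] [-97.5 -20.2]
side [115.6 -62.9]
side [-118.3  -40.3]
side [76.4  1.4]
side [-76.7   6.9]
[-10.  -18.7]
```

Call:
play_rows --deltas '[0,0,0.3,0,0,0,0.6,0,0,0,0.9,0,0,0,1.15,0,0,0,1.3,0,0,0,1.36,0,0,0,1.36,0,0,0,1.36,0]'

```text
clock: 7.38
tcp_pos: [0.3895, 0.2912, 0.0229]
ee_rot: [0.0, 0.857, 0.516, 0.0]
wrist_force: [1.2, -0.2, -3.9]
finger_gap: 0.0125
grasp_force: 59.0
```

Call:
play_rows --deltas '[0,0,0.03,0,0,0,0.06,0,0,0,0.06,0,0,0,0.06,0]'

```text
clock: 7.72
tcp_pos: [0.3895, 0.2912, 0.0214]
ee_rot: [0.0, 0.857, 0.516, 0.0]
wrist_force: [1.6, -0.0, -4.3]
finger_gap: 0.0123
grasp_force: 59.0
```

Call:
play_rows --deltas '[0,0,0.03,0,0,0,0.03,0,0,0,0.03,0]'

```text
clock: 7.97
tcp_pos: [0.3896, 0.2912, 0.0209]
ee_rot: [0.0, 0.857, 0.516, 0.0]
wrist_force: [-0.0, 0.1, 2.8]
finger_gap: 0.0126
grasp_force: 59.5
```

Call:
play_rows --deltas '[0,0,0.03,0,0,0,0.03,0,0,0,0.03,0]'

```text
clock: 8.22
tcp_pos: [0.3896, 0.2912, 0.0208]
ee_rot: [0.0, 0.857, 0.516, 0.0]
wrist_force: [-2.7, -1.9, 12.1]
finger_gap: 0.0122
grasp_force: 61.1
```

Call:
play_rows --deltas '[0,0,-0.04,0,0,0,-0.08,0,0,0,-0.1,0,0,0,-0.1,0,0,0,-0.1,0,0,0,-0.1,0]' --claw 20 --squeeze 20

```text
clock: 8.72
tcp_pos: [0.3895, 0.2912, 0.0223]
ee_rot: [-0.0, 0.857, 0.516, -0.0]
wrist_force: [-0.7, 0.2, -0.3]
finger_gap: 0.0197
grasp_force: 0.0
```

Call:
play_rows --deltas '[0,-0.04,0,0,0,-0.08,0,0,0,-0.12,0,0,0,-0.16,0,0,0,-0.16,0,0]'

```text
clock: 9.13
tcp_pos: [0.3859, 0.2931, 0.0223]
ee_rot: [0.0, 0.857, 0.516, 0.0]
wrist_force: [1.7, -0.4, -1.6]
finger_gap: 0.0203
grasp_force: 0.5
```

Call:
play_rows --deltas '[0,-0.02,0,0,0,-0.04,0,0,0,-0.06,0,0,0,-0.06,0,0]'

```text
clock: 9.47
tcp_pos: [0.3846, 0.2938, 0.0224]
ee_rot: [0.0, 0.857, 0.516, 0.0]
wrist_force: [0.7, -0.5, 0.0]
finger_gap: 0.02
grasp_force: 0.8
```

Call:
play_rows --deltas '[0,-0.02,0,0,0,-0.04,0,0,0,-0.04,0,0]'

```text
clock: 9.72
tcp_pos: [0.3837, 0.2943, 0.0224]
ee_rot: [0.0, 0.857, 0.516, 0.0]
wrist_force: [1.4, -0.1, -0.2]
finger_gap: 0.0199
grasp_force: 0.9
```

Call:
play_rows --deltas '[0,-0.02,0,0,0,-0.03,0,0,0,-0.03,0,0]'

```text
clock: 9.97
tcp_pos: [0.383, 0.2946, 0.0224]
ee_rot: [-0.0, 0.857, 0.516, 0.0]
wrist_force: [2.4, -0.5, 0.4]
finger_gap: 0.0199
grasp_force: 0.9
```

Call:
play_rows --deltas '[0,-0.02,0,0,0,-0.02,0,0,0,-0.02,0,0]'

```text
clock: 10.22
tcp_pos: [0.3826, 0.2948, 0.0223]
ee_rot: [-0.0, 0.857, 0.516, 0.0]
wrist_force: [1.9, -1.0, 0.4]
finger_gap: 0.0202
grasp_force: 0.9
```

Call:
play_rows --deltas '[0,-0.02,0,0,0,-0.02,0,0,0,-0.02,0,0]'

```text
clock: 10.47
tcp_pos: [0.3821, 0.295, 0.0223]
ee_rot: [-0.0, 0.857, 0.516, 0.0]
wrist_force: [2.2, -0.5, 0.7]
finger_gap: 0.0199
grasp_force: 1.0
```

Call:
play_rows --deltas '[0,-0.02,0,0,0,-0.02,0,0,0,-0.02,0,0]'

```text
clock: 10.72
tcp_pos: [0.3817, 0.2953, 0.0223]
ee_rot: [-0.0, 0.857, 0.516, -0.0]
wrist_force: [1.9, -0.5, 0.3]
finger_gap: 0.0196
grasp_force: 1.0
```

Call:
play_rows --deltas '[0,-0.02,0,0,0,-0.02,0,0,0,-0.02,0,0]'

```text
clock: 10.97
tcp_pos: [0.3812, 0.2955, 0.0223]
ee_rot: [-0.0, 0.857, 0.516, 0.0]
wrist_force: [2.2, -1.4, 0.3]
finger_gap: 0.0199
grasp_force: 1.0
```

Call:
play_rows --deltas '[0,-0.02,0,0,0,-0.02,0,0,0,-0.02,0,0]'

```text
clock: 11.22
tcp_pos: [0.3809, 0.2957, 0.0223]
ee_rot: [-0.0, 0.857, 0.516, 0.0]
wrist_force: [2.4, -1.0, 0.7]
finger_gap: 0.02
grasp_force: 1.1
```

Call:
play_rows --deltas '[0,-0.02,0,0,0,-0.02,0,0,0,-0.02,0,0]'

```text
clock: 11.47
tcp_pos: [0.3805, 0.296, 0.0223]
ee_rot: [-0.0, 0.857, 0.516, 0.0]
wrist_force: [3.5, -1.0, 0.4]
finger_gap: 0.02
grasp_force: 1.2
```

Call:
play_rows --deltas '[0,-0.02,0,0,0,-0.02,0,0,0,-0.02,0,0]'

```text
clock: 11.72
tcp_pos: [0.3802, 0.2962, 0.0224]
ee_rot: [0.0, 0.857, 0.516, 0.0]
wrist_force: [4.0, -0.7, -0.5]
finger_gap: 0.0199
grasp_force: 1.8
```

Call:
play_rows --deltas '[0,-0.02,0,0,0,-0.02,0,0,0,-0.02,0,0]'

```text
clock: 11.97
tcp_pos: [0.3801, 0.2963, 0.0224]
ee_rot: [0.0, 0.857, 0.516, 0.0]
wrist_force: [6.4, -2.3, -2.2]
finger_gap: 0.0199
grasp_force: 3.0
```

```bash
python3 - <<'E'
from h import *
t=cv2.cvtColor(np.array(get_image("top")),cv2.COLOR_RGB2BGR);s=cv2.cvtColor(np.array(get_image("side")),cv2.COLOR_RGB2BGR)
cv2.imwrite("pics/t6.png",t);cv2.imwrite("pics/s6.png",s)
b=cv2.resize(s[195:260,210:330],None,fx=6.5,fy=6.5,interpolation=cv2.INTER_CUBIC)
cv2.imwrite("pics/c6.png",b)
E
python3 go.py
```

```text
12.0667 [0.3801 0.2963 0.0224] yaw 62.1 q [ 0.42  0.54  1.77 -0.    0.84  0.9 ] F [ 4.8 -1.6 -1.9] 0.020175082072486465
```

View pics/c6.png

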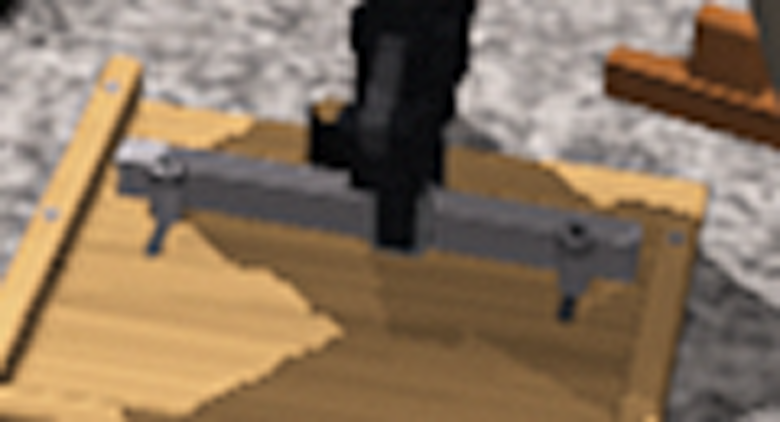

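Both stops appear to be met: the movement stalled and the force is rising. I press to about 9 N and hold.

Call:
play_rows --deltas '[0,-0.01,0,0,0,-0.02,0,0,0,-0.02,0,0,0,-0.02,0,0]'

```text
clock: 12.4
tcp_pos: [0.38, 0.2964, 0.0224]
ee_rot: [0.001, 0.857, 0.516, 0.001]
wrist_force: [6.8, -4.4, -1.8]
finger_gap: 0.0201
grasp_force: 4.2
```

Call:
play_rows --deltas '[0,-0.01,0,0,0,-0.02,0,0,0,-0.02,0,0,0,-0.02,0,0,0,-0.02,0,0]'

```text
clock: 12.82
tcp_pos: [0.38, 0.2964, 0.0224]
ee_rot: [0.001, 0.857, 0.516, 0.001]
wrist_force: [8.2, -6.9, -2.1]
finger_gap: 0.0206
grasp_force: 5.4
```

Call:
play_rows --deltas '[0,0.05,0,0,0,0.1,0,0,0,0.15,0,0,0,0.15,0,0,0,0.15,0,0]'

```text
clock: 13.23
tcp_pos: [0.3815, 0.2951, 0.0222]
ee_rot: [-0.0, 0.857, 0.516, -0.0]
wrist_force: [0.1, 0.0, -0.4]
finger_gap: 0.0201
grasp_force: 0.0
```

Call:
play_rows --deltas '[0,0,-0.3,0,0,0,-0.8,0,0,0,-1.5,0,0,0,-2.5,0,0,0,-3.5,0,0,0,-4,0,0,0,-4,0,0,0,-4,0]'

```text
clock: 13.9
tcp_pos: [0.3818, 0.2952, 0.1228]
ee_rot: [0.0, 0.857, 0.516, 0.001]
wrist_force: [-0.1, -1.0, -0.2]
finger_gap: 0.0198
grasp_force: 0.0
```

```bash
python3 go.py .4428 .1436 .12 46 .4428 .1436 .12 49 .4428 .1436 .12 49.5
```

```text
13.9 [0.3818 0.2952 0.1228] yaw 62.1 q [0.41 0.38 1.65 0.   1.11 0.9 ] F [-0.1 -1.  -0.2] 0.0198351833143323
[-4.217, 4.994, 0.112, 2.683]
[-4.217, 4.994, 0.112, 2.183]
[-4.217, 4.994, 0.112, 2.1]
```

Call:
play_rows --deltas '[-0.3,0.4,0,0.2,-0.8,1.0,0,0.5,-1.4,1.7,0,0.8,-2,2.4,0,1.1,-2.6,3.1,0,1.4,-3.2,3.8,0,1.7,-3.7,4.4,0,2.0,-4.1,4.8,0,2.18,-4.2,4.97,0,2.18,-4.2,4.97,0,2.18,-4.2,4.97,0,2.18]' --claw 45

```text
clock: 14.82
tcp_pos: [0.4421, 0.1446, 0.1217]
ee_rot: [-0.0, 0.91, 0.415, -0.001]
wrist_force: [-0.5, 0.5, -0.1]
finger_gap: 0.045
grasp_force: 0.0
```

```bash
python3 go.py .4436 .1428 .031 49;  python3 - <<'E'
from h import *
t=cv2.cvtColor(np.array(get_image("top")),cv2.COLOR_RGB2BGR);s=cv2.cvtColor(np.array(get_image("side")),cv2.COLOR_RGB2BGR)
cv2.imwrite("pics/t7.png",t);cv2.imwrite("pics/s7.png",s)
g=cv2.cvtColor(cv2.resize(t[195:275,195:310],None,fx=4,fy=4,interpolation=cv2.INTER_CUBIC),cv2.COLOR_BGR2GRAY)
for l in cv2.createLineSegmentDetector(0).detect(g)[0][:,0]:
    if np.hypot(l[0]-l[2],l[1]-l[3])>100:
        q=(l.reshape(2,2)+.5)/4-.5+[195,195];W=[onz("top",u,.036) for u in q];d=W[0]-W[1];print(q.round(1).tolist(),np.degrees(np.arctan2(d[1],d[0])).round(1)%180,[toframe(np.radians(62),np.array([.3779,.3085]),w)*1e3//.1*.1 for w in W])
E
```

```text
14.8167 [0.4421 0.1446 0.1217] yaw 49.03 q [0.06 0.36 1.7  0.   1.09 0.78] F [-0.5  0.5 -0.1] 0.044953940617879516
[-0.014, 0.091, 3.63, 0.006]
[[286.4, 257.1], [209.9, 219.6]] 62.5 [array([-96.2, -18.9]), array([102. , -17.3])]
[[211.0, 218.0], [279.3, 251.3]] 62.5 [array([101.3, -21.7]), array([-75.7, -23.3])]
[[285.8, 231.6], [218.3, 200.9]] 64.0 [array([-69.6, -70.9]), array([104.3, -64.9])]
[[208.8, 225.2], [262.0, 250.7]] 62.9 [array([98.3, -4.6]), array([-38.9,  -6.7])]
[[245.8, 260.0], [272.6, 257.9]] 92.6 [array([-14.6,  28.5]), array([-68.2,  -3.2])]
[[194.7, 244.1], [215.3, 200.0]] 154.1 [array([107.4,  48.4]), array([111.5, -63.7])]
```

Call:
play_rows --deltas '[0,0.09,0.5,0,0,0.09,1.2,0,0,0.09,2,0,0,0.09,2.8,0,0,0.09,3.4,0,0,0.09,3.63,0,0,0.09,3.63,0,0,0.09,3.63,0]'

```text
clock: 15.58
tcp_pos: [0.4444, 0.1431, 0.032]
ee_rot: [0.0, 0.91, 0.415, 0.0]
wrist_force: [0.2, 0.6, 1.3]
finger_gap: 0.0446
grasp_force: 0.0
```

Call:
play_rows --deltas '[0,0,0,0,0,0,0,0,0,0,0,0,0,0,0,0,0,0,0,0,0,0,0,0,0,0,0,0,0,0,0,0]' --claw 5 --squeeze 40

```text
clock: 16.25
tcp_pos: [0.4446, 0.1428, 0.0323]
ee_rot: [0.0, 0.91, 0.415, 0.001]
wrist_force: [-1.8, 0.9, 7.3]
finger_gap: 0.0128
grasp_force: 42.8
```

Call:
play_rows --deltas '[0,0,-0.4,0,0,0,-1,0,0,0,-1.8,0,0,0,-2.6,0,0,0,-3,0,0,0,-3,0,0,0,-3,0]'

```text
clock: 16.83
tcp_pos: [0.4442, 0.1427, 0.1066]
ee_rot: [0.0, 0.91, 0.415, 0.0]
wrist_force: [0.3, 0.3, -1.3]
finger_gap: 0.013
grasp_force: 41.7
```

```bash
python3 - <<'E'
from h import *
t=cv2.cvtColor(np.array(get_image("top")),cv2.COLOR_RGB2BGR);s=cv2.cvtColor(np.array(get_image("side")),cv2.COLOR_RGB2BGR)
cv2.imwrite("pics/t8.png",t);cv2.imwrite("pics/s8.png",s)
a=cv2.resize(t[180:270,230:350],None,fx=3.3,fy=3.3,interpolation=cv2.INTER_CUBIC);b=cv2.resize(s[150:240,260:380],None,fx=3.3,fy=3.3,interpolation=cv2.INTER_CUBIC)
cv2.imwrite("pics/c8.png",np.hstack([a,b]))
E
python3 go.py
```

```text
16.9333 [0.4437 0.1427 0.1057] yaw 49.01 q [0.06 0.38 1.72 0.   1.05 0.77] F [-0.2  0.6 -1.4] 0.013350725430657637
```

View pics/c8.png

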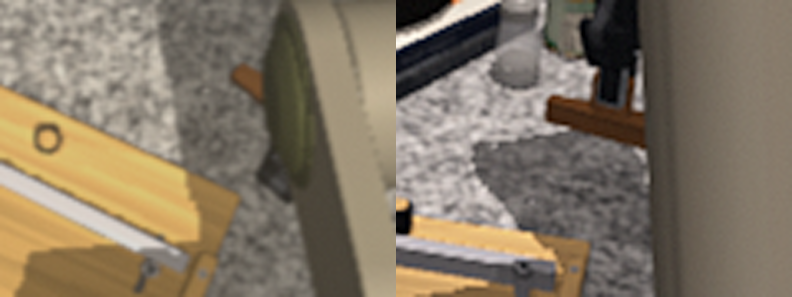

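The wedge hangs level in the gripper, grip centred in the pads, and the bar still lies at the stops. I carry the wedge over the gap.

```bash
python3 go.py .3923 .2718 .106 62.3
```

```text
16.9333 [0.4437 0.1427 0.1057] yaw 49.01 q [0.06 0.38 1.72 0.   1.05 0.77] F [-0.2  0.6 -1.4] 0.013350725430657637
[2.549, -4.942, -0.011, -2.215]
```

Call:
play_rows --deltas '[0.2,-0.4,0,-0.2,0.5,-1.0,0,-0.5,0.9,-1.7,0,-0.8,1.3,-2.5,0,-1.1,1.7,-3.3,0,-1.5,2.1,-4.1,0,-1.9,2.4,-4.6,0,-2.1,2.55,-4.9,0,-2.22,2.55,-4.94,0,-2.22,2.55,-4.94,0,-2.22,2.55,-4.94,0,-2.22]'

```text
clock: 17.85
tcp_pos: [0.393, 0.2714, 0.1064]
ee_rot: [0.0, 0.856, 0.517, -0.0]
wrist_force: [-0.2, -0.0, -0.9]
finger_gap: 0.0129
grasp_force: 41.7
```

```bash
python3 go.py .3923 .2718 .0488 62.3
```

```text
17.85 [0.393  0.2714 0.1064] yaw 62.3 q [ 0.36  0.4   1.69 -0.    1.06  0.84] F [-0.2 -0.  -0.9] 0.012929144399419376
[0.003, -0.031, 2.302, -0.001]
```

Call:
play_rows --deltas '[0,0,0.4,0,0,0,1,0,0,0,1.5,0,0,0,1.9,0,0,0,2.1,0,0,0,2.18,0,0,0,2.18,0,0,0,2.18,0]'

```text
clock: 18.52
tcp_pos: [0.3933, 0.2717, 0.0525]
ee_rot: [0.0, 0.856, 0.517, 0.0]
wrist_force: [0.0, 0.1, -1.1]
finger_gap: 0.0131
grasp_force: 41.7
```

Call:
play_rows --deltas '[0,0,0.04,0,0,0,0.07,0,0,0,0.07,0,0,0,0.07,0]'

```text
clock: 18.85
tcp_pos: [0.3929, 0.2719, 0.0505]
ee_rot: [0.0, 0.856, 0.518, 0.0]
wrist_force: [-0.4, -0.1, -0.9]
finger_gap: 0.013
grasp_force: 41.7
```

Call:
play_rows --deltas '[0,0,0.03,0,0,0,0.04,0,0,0,0.04,0]'

```text
clock: 19.1
tcp_pos: [0.3929, 0.2719, 0.0493]
ee_rot: [-0.0, 0.856, 0.518, -0.0]
wrist_force: [0.3, 0.1, -1.6]
finger_gap: 0.0131
grasp_force: 41.7
```

Call:
play_rows --deltas '[0,-0.03,0.02,0,0,-0.06,0.02,0,0.2,-0.06,0.02,0,0.4,-0.06,0.02,0,0.6,-0.06,0.02,0,0.8,-0.06,0.02,0,0.9,-0.06,0.02,0,1.0,-0.06,0.02,0,1.0,-0.06,0.02,0]'

```text
clock: 19.85
tcp_pos: [0.4034, 0.2951, 0.0488]
ee_rot: [-0.0, 0.856, 0.518, 0.0]
wrist_force: [-0.1, 0.3, -2.4]
finger_gap: 0.0129
grasp_force: 41.7
```

Call:
play_rows --deltas '[0.06,0,0,0,0.12,0,0,0,0.18,0,0,0,0.24,0,0,0,0.24,0,0,0]'

```text
clock: 20.27
tcp_pos: [0.4061, 0.3002, 0.0488]
ee_rot: [-0.0, 0.856, 0.518, 0.0]
wrist_force: [-0.5, 0.3, -1.1]
finger_gap: 0.0133
grasp_force: 41.7
```

Call:
play_rows --deltas '[0.04,0,0,0,0.08,0,0,0,0.12,0,0,0,0.16,0,0,0,0.16,0,0,0]'

```text
clock: 20.68
tcp_pos: [0.4079, 0.3037, 0.0489]
ee_rot: [0.0, 0.856, 0.518, 0.0]
wrist_force: [0.3, 0.4, -0.9]
finger_gap: 0.0133
grasp_force: 41.7
```

Call:
play_rows --deltas '[0.04,0,0,0,0.08,0,0,0,0.12,0,0,0,0.16,0,0,0,0.16,0,0,0]'

```text
clock: 21.1
tcp_pos: [0.4098, 0.3072, 0.0488]
ee_rot: [0.0, 0.856, 0.518, 0.0]
wrist_force: [-0.5, -0.6, -0.5]
finger_gap: 0.0134
grasp_force: 41.7
```

Call:
play_rows --deltas '[0.03,0,0,0,0.06,0,0,0,0.09,0,0,0,0.12,0,0,0,0.12,0,0,0]'

```text
clock: 21.52
tcp_pos: [0.4111, 0.3099, 0.0488]
ee_rot: [-0.0, 0.856, 0.518, 0.0]
wrist_force: [-0.7, 1.0, -0.5]
finger_gap: 0.0131
grasp_force: 41.7
```

Call:
play_rows --deltas '[0.03,0,0,0,0.06,0,0,0,0.09,0,0,0,0.12,0,0,0,0.12,0,0,0]'

```text
clock: 21.93
tcp_pos: [0.4124, 0.3125, 0.0488]
ee_rot: [-0.0, 0.856, 0.518, -0.0]
wrist_force: [-0.5, 0.8, -0.3]
finger_gap: 0.0131
grasp_force: 41.7
```

Call:
play_rows --deltas '[0.03,0,0,0,0.06,0,0,0,0.08,0,0,0,0.08,0,0,0]'

```text
clock: 22.27
tcp_pos: [0.4131, 0.3141, 0.0487]
ee_rot: [-0.0, 0.856, 0.518, -0.0]
wrist_force: [-1.3, 0.0, -1.3]
finger_gap: 0.0132
grasp_force: 41.8
```

Call:
play_rows --deltas '[0.03,0,0,0,0.06,0,0,0,0.08,0,0,0,0.08,0,0,0]'

```text
clock: 22.6
tcp_pos: [0.4135, 0.3152, 0.0488]
ee_rot: [0.0, 0.856, 0.518, -0.001]
wrist_force: [-4.8, -4.8, 2.6]
finger_gap: 0.0132
grasp_force: 42.3
```

Call:
play_rows --deltas '[0.03,0,0,0,0.06,0,0,0,0.08,0,0,0,0.08,0,0,0]'

```text
clock: 22.93
tcp_pos: [0.4138, 0.3159, 0.0488]
ee_rot: [0.001, 0.855, 0.518, -0.003]
wrist_force: [-7.7, -12.7, 6.7]
finger_gap: 0.0129
grasp_force: 42.9
```

Call:
play_rows --deltas '[0,0,0,0,0,0,0,0,0,0,0,0,0,0,0,0,0,0,0,0,0,0,0,0]' --claw 26 --squeeze 20

```text
clock: 23.43
tcp_pos: [0.4154, 0.3178, 0.0489]
ee_rot: [-0.0, 0.856, 0.518, 0.0]
wrist_force: [-0.8, 0.4, -0.1]
finger_gap: 0.026
grasp_force: 0.0
```

Call:
play_rows --deltas '[0,0,-0.4,0,0,0,-1,0,0,0,-1.6,0,0,0,-2,0,0,0,-2,0,0,0,-2,0]'

```text
clock: 23.93
tcp_pos: [0.4154, 0.3178, 0.0994]
ee_rot: [0.0, 0.856, 0.518, 0.001]
wrist_force: [0.1, 0.2, -0.0]
finger_gap: 0.0261
grasp_force: 0.0
```

```bash
python3 go.py
python3 - <<'E'
from h import *
t=cv2.cvtColor(np.array(get_image("top")),cv2.COLOR_RGB2BGR);s=cv2.cvtColor(np.array(get_image("side")),cv2.COLOR_RGB2BGR)
th,t0=np.radians(62.3),np.array([.3779,.3085])
for n,im,z in(("top",t,.036),("side",s,.036)):
    h=cv2.cvtColor(im,cv2.COLOR_BGR2HSV);m=cv2.inRange(h,(3,150,40),(14,255,255));m[:,:170]=0;m[:195]=0;m[300:]=0;m[:,330:]=0
    c,_=cv2.findContours(m,cv2.RETR_EXTERNAL,cv2.CHAIN_APPROX_NONE)
    for k in c:
        if cv2.contourArea(k)>15:
            a=cv2.approxPolyDP(k,1.5,True)[:,0].astype(float);print(n,cv2.contourArea(k),[(u.astype(int).tolist(),(toframe(th,t0,onz(n,u,z))*1e3).round(0).tolist()) for u in a])
E
```

```text
23.9333 [0.4154 0.3178 0.0994] yaw 62.34 q [0.43 0.47 1.57 0.   1.1  0.91] F [ 0.1  0.2 -0. ] 0.026057754130648984
side 232.0 [([241, 215], [74.0, -27.0]), ([242, 217], [70.0, -20.0]), ([279, 223], [-24.0, -20.0]), ([281, 218], [-24.0, -41.0]), ([268, 217], [8.0, -36.0]), ([266, 215], [14.0, -43.0]), ([266, 208], [21.0, -71.0]), ([255, 207], [49.0, -68.0]), ([253, 216], [44.0, -30.0])]
```

The wedge stands in the gap: flat face at about y −20, thick end at x −25, thin end at x +73. I seat it with a measured push on the thick end.

```bash
python3 go.py .3822 .2375 .023 62.3
```

```text
24.0333 [0.4149 0.3176 0.0984] yaw 62.33 q [0.43 0.47 1.57 0.   1.1  0.91] F [ 0.6 -0.1 -1. ] 0.026010762132122514
[-3.445, 0.327, 3.016, 0.005]
```

Call:
play_rows --deltas '[-0.4,0.05,0,0,-1.1,0.1,0,0,-1.9,0.2,0,0,-2.7,0.3,0,0,-3.3,0.33,0,0,-3.45,0.33,0,0,-3.45,0.33,0,0,-3.45,0.33,0,0]' --claw 0

```text
clock: 24.7
tcp_pos: [0.3828, 0.2376, 0.0988]
ee_rot: [-0.0, 0.856, 0.517, 0.0]
wrist_force: [0.0, 0.8, 0.3]
finger_gap: 0.0
grasp_force: 0.0
```

Call:
play_rows --deltas '[0,0,0.4,0,0,0,1,0,0,0,1.7,0,0,0,2.3,0,0,0,2.7,0,0,0,2.95,0,0,0,3,0,0,0,3,0,0,0,3,0]'

```text
clock: 25.45
tcp_pos: [0.3828, 0.2378, 0.0242]
ee_rot: [0.0, 0.856, 0.518, 0.0]
wrist_force: [-0.1, 0.3, 0.4]
finger_gap: -0.0001
grasp_force: 0.0
```

Call:
play_rows --deltas '[0.1,0,0,0,0.2,0,0,0,0.3,0,0,0,0.4,0,0,0,0.4,0,0,0]'

```text
clock: 25.87
tcp_pos: [0.3875, 0.2468, 0.024]
ee_rot: [0.0, 0.856, 0.518, 0.0]
wrist_force: [0.2, -0.6, 0.1]
finger_gap: 0.0001
grasp_force: 0.0
```

Call:
play_rows --deltas '[0.05,0,0,0,0.1,0,0,0,0.15,0,0,0,0.2,0,0,0,0.24,0,0,0,0.28,0,0,0,0.28,0,0,0]'

```text
clock: 26.45
tcp_pos: [0.3905, 0.2527, 0.0238]
ee_rot: [0.0, 0.856, 0.518, 0.0]
wrist_force: [-0.1, 0.4, 0.2]
finger_gap: 0.0003
grasp_force: 0.0
```

Call:
play_rows --deltas '[0.03,0,0,0,0.06,0,0,0,0.08,0,0,0,0.08,0,0,0]'

```text
clock: 26.78
tcp_pos: [0.3914, 0.2544, 0.0238]
ee_rot: [0.0, 0.856, 0.518, 0.0]
wrist_force: [-0.9, -0.5, 0.1]
finger_gap: -0.0001
grasp_force: 0.0
```

Call:
play_rows --deltas '[0.03,0,0,0,0.06,0,0,0,0.08,0,0,0,0.08,0,0,0]'

```text
clock: 27.12
tcp_pos: [0.3923, 0.2562, 0.0238]
ee_rot: [0.0, 0.856, 0.518, 0.0]
wrist_force: [-0.6, 0.2, -0.0]
finger_gap: 0.0002
grasp_force: 0.0
```

Call:
play_rows --deltas '[0.03,0,0,0,0.05,0,0,0,0.05,0,0,0]'

```text
clock: 27.37
tcp_pos: [0.3929, 0.2573, 0.0238]
ee_rot: [-0.0, 0.856, 0.518, 0.0]
wrist_force: [-0.4, -0.1, 1.1]
finger_gap: -0.0004
grasp_force: 0.0
```

Call:
play_rows --deltas '[0.03,0,0,0,0.05,0,0,0,0.05,0,0,0]'

```text
clock: 27.62
tcp_pos: [0.3935, 0.2584, 0.0238]
ee_rot: [-0.0, 0.856, 0.518, 0.0]
wrist_force: [0.4, 0.1, -0.2]
finger_gap: 0.0001
grasp_force: 0.0
```

Call:
play_rows --deltas '[0.03,0,0,0,0.05,0,0,0,0.05,0,0,0]'

```text
clock: 27.87
tcp_pos: [0.394, 0.2595, 0.0238]
ee_rot: [-0.0, 0.856, 0.518, 0.0]
wrist_force: [0.2, -0.4, -0.5]
finger_gap: -0.0006
grasp_force: 0.0
```

Call:
play_rows --deltas '[0.03,0,0,0,0.05,0,0,0,0.05,0,0,0]'

```text
clock: 28.12
tcp_pos: [0.3942, 0.26, 0.0237]
ee_rot: [0.0, 0.856, 0.518, -0.001]
wrist_force: [-1.8, -4.4, 1.0]
finger_gap: -0.0
grasp_force: 2.3
```

Call:
play_rows --deltas '[0.03,0,0,0,0.05,0,0,0,0.05,0,0,0]'

```text
clock: 28.37
tcp_pos: [0.3943, 0.2604, 0.0235]
ee_rot: [0.001, 0.855, 0.518, -0.002]
wrist_force: [-0.3, -11.0, 1.4]
finger_gap: 0.0001
grasp_force: 4.5
```

Call:
play_rows --deltas '[0.03,0,0,0,0.04,0,0,0,0.04,0,0,0]'

```text
clock: 28.62
tcp_pos: [0.3944, 0.2607, 0.0234]
ee_rot: [0.001, 0.855, 0.518, -0.003]
wrist_force: [-1.2, -12.8, 2.7]
finger_gap: -0.0001
grasp_force: 6.3
```

Call:
play_rows --deltas '[0.02,0,0,0,0.02,0,0,0,0.02,0,0,0,0.02,0,0,0]'

```text
clock: 28.95
tcp_pos: [0.3945, 0.2609, 0.0233]
ee_rot: [0.001, 0.855, 0.518, -0.003]
wrist_force: [-1.7, -14.0, 1.5]
finger_gap: 0.0001
grasp_force: 7.0
```

Pushing at about 13.2 N along the wedge's axis now. I back off and lift clear.

Call:
play_rows --deltas '[-0.1,0,0,0,-0.3,0,0,0,-0.6,0,0,0,-0.8,0,-0.2,0,-0.8,0,-0.8,0,-0.8,0,-1.8,0,-0.8,0,-3,0,-0.8,0,-3.6,0,-0.8,0,-3.6,0,-0.8,0,-3.6,0,-0.8,0,-3.6,0]'

```text
clock: 29.87
tcp_pos: [0.386, 0.2449, 0.1131]
ee_rot: [-0.0, 0.856, 0.517, -0.001]
wrist_force: [0.0, -0.1, -0.6]
finger_gap: -0.0001
grasp_force: 0.0
```

```bash
python3 go.py
python3 - <<'E'
from h import *
t=cv2.cvtColor(np.array(get_image("top")),cv2.COLOR_RGB2BGR);s=cv2.cvtColor(np.array(get_image("side")),cv2.COLOR_RGB2BGR)
th,t0=np.radians(62.3),np.array([.3779,.3085])
im=s;h=cv2.cvtColor(im,cv2.COLOR_BGR2HSV);m=cv2.inRange(h,(3,150,40),(14,255,255));m[:,:170]=0;m[:195]=0;m[300:]=0;m[:,330:]=0
c=max(cv2.findContours(m,cv2.RETR_EXTERNAL,cv2.CHAIN_APPROX_NONE)[0],key=cv2.contourArea)
a=cv2.approxPolyDP(c,1.5,True)[:,0].astype(float);print([(u.astype(int).tolist(),(toframe(th,t0,onz("side",u,.036))*1e3).round(0).tolist()) for u in a])
for n,im in(("top",t),("side",s)):
    o=cv2.imread(f"pics/{n}0.png")
    x0,y0,x1,y1=(195,195,310,275) if n=="top" else (215,200,330,260)
    g=cv2.cvtColor(cv2.resize(im[y0:y1,x0:x1],None,fx=4,fy=4,interpolation=cv2.INTER_CUBIC),cv2.COLOR_BGR2GRAY)
    for l in cv2.createLineSegmentDetector(0).detect(g)[0][:,0]:
        if np.hypot(l[0]-l[2],l[1]-l[3])>100:
            q=(l.reshape(2,2)+.5)/4-.5+[x0,y0];W=[onz(n,u,.036) for u in q];d=W[0]-W[1];print(n,np.degrees(np.arctan2(d[1],d[0])).round(1)%180,[(toframe(th,t0,w)*1e3).round(1).tolist() for w in W])
E
```

```text
29.8667 [0.386  0.2449 0.1131] yaw 62.33 q [0.31 0.36 1.73 0.   1.06 0.79] F [ 0.  -0.1 -0.6] -0.00010585847521516896
[([241, 216], [73.0, -23.0]), ([280, 223], [-26.0, -21.0]), ([280, 218], [-22.0, -40.0]), ([267, 217], [10.0, -36.0]), ([265, 215], [17.0, -42.0]), ([266, 210], [19.0, -63.0]), ([262, 207], [32.0, -72.0]), ([255, 207], [49.0, -68.0]), ([252, 216], [47.0, -30.0])]
top 62.7 [[17.3, -18.3], [101.9, -17.6]]
top 17.6 [[-12.1, -33.9], [-79.6, 33.0]]
top 154.1 [[107.7, 48.2], [111.2, -64.2]]
top 63.1 [[99.6, -4.8], [16.8, -6.0]]
top 17.599999999999994 [[-74.4, 35.6], [-3.4, -34.7]]
top 16.9 [[11.2, -8.4], [-45.9, 49.4]]
side 154.0 [[104.0, -44.8], [99.7, 103.5]]
side 154.0 [[106.3, 81.0], [110.7, -63.1]]
side 63.0 [[101.1, -1.9], [-6.7, -3.1]]
side 63.0 [[-10.6, -17.4], [74.8, -16.4]]
side 62.7 [[-10.2, 17.9], [66.8, 18.4]]
side 153.8 [[-118.5, 86.7], [-115.4, -32.2]]
```

```bash
python3 -c "
from rig import *
print(close_job())"
```

```text
the job is handed in; nothing more can be done
None
```

The job is handed in with no verdict shown: the bar was pressed onto both stops first, the wedge was then seated with about a 13 N push, and the arm is clear of everything at about 30 s.

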